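Take the paperweight from the latched instrument case and pin down the drawing

ROBOT

A 7-joint arm with a two-finger parallel gripper is mounted at the origin on the work surface. World frame = base frame: x ahead of the robot, y to its left, z up, the work surface at z = 0. Lengths are in mm, angles in rad, forces in N, time in s.
With the tool pointing down it reaches from about 400 to 900 mm from the base axis. Payload 5.6 kg.
Tool frame: the origin (TCP) lies at the very end of the fingers, on their centre line; the grasp point (between the pads) lies 19 mm behind it; z points along the fingers, y is the direction in which the jaws open and shut (so a half turn about z gives the same grasp; the last joint's range is limited). The gripper opens to 92 mm and grips with 3 to 60 N. Pads are 20 mm wide; open, the fingers measure 128 mm over their backs; the gripper's body (75 mm by 189 mm) begins 69 mm behind the grasp point.
Start: joints at [-1.296, 0.468, -0.012, 1.603, 0.006, 1.071, -0.056], TCP at [203.153, 617.446, 187.492] pointing down, gripper open.
Joint ranges: [-2.53, 2.53], [-0.31, 2.02], [-1.57, 1.55], [0.28, 2.44], [-1.29, 4.43], [0.15, 1.84], [-2.92, 2.92]. Speed limits (rad/s): [2.57, 2.57, 3.14, 3.14, 3.14, 3.14, 3.14].

INTERFACE

Orientations are given as a rotation vector (axis times angle).
In Python, from station import state, get_image, job_done gives the robot as it stands.
- The arm moves only by the tool jog_arm, never from a script. Its argument "commands" is text: rows parted by semicolons, each of 5 numbers parted by spaces: the opening, from 0 (shut) to 1 (fully open), then the shift along the tool's x, y, z scaled (see below), then the turn about the tool's z scaled (see below). A call has 1 to 12 rows; each row is the pose to reach, as a shift and turn from the pose commanded when the call began, along the tool's axes at that moment; what a row does not reach only later rows make up. The controller multiplies each number of a shift by 75 cm and each number of a turn by 0.5 rad. A row lasts 1/10 s, in which the tool goes at most 50 mm and 8.59 degrees, less where a joint would pass 70% of its speed; a pose out of reach is approached as far as the arm can. A call with a number of a shift or a turn outside -1 to 1 is refused whole. A call with a gripper value outside its range is refused whole. The fingers move at their own pace and stop on an object; "force" is the grip in N (left out, the last holds). Time passes only in rows, so rows that repeat a pose let the fingers close. It gives the time, the measured TCP pose, the force and the opening at its end, in the units of the state.
- state(): the state, without advancing time (a new reading comes with each control period).
- get_image(name): name is "side" or "top"; returns a dict with "pixels" (400x640x3 uint8, red, green, blue), "fovy" (degrees; the focal length in pixels is half the picture's height over the tangent of half this angle, whatever the lens; pixels are square), "cx", "cy" (the principal point, pixels), "k1" (the pictures are not rectified: a ray, as slopes to the right and down, at radius r is drawn at 1 + k1 r^2 times it, then the intrinsics apply), "origin" and "attitude" of the camera in the world. Camera axes: x right, y up, looking along -z (the intrinsics and any distortion apply to the point x, -y, -z); pixel columns grow to the right and rows downward; lengths in mm; the calibration is good to about 2 mm. A picture is of the moment at which its call begins. There is no depth.
- job_done(): hands the job in, once; it reports no verdict.
The state is a dict: "time_s": time; "qpos": joint angles; "joint_vel": joint speeds; "effort": joint torques, N m; "eef_pos": TCP position; "ee_rot": TCP orientation; "ft_force": force on the tool from outside, world axes, zero at the start; "moment": the same for the moment, N m; "gripper_width": opening from 0.0 (shut) to 1.0 (fully open).
Only numpy, scipy, OpenCV 4.12 (cv2) and the standard library are available. Lean on these libraries where they do the work, as an engineer would, in place of code of your own. Each camera call takes 0.05 s, during which the arm holds its last target. There are 200 camera calls.

TASK

Open the drafting case by pressing its blue thumb latch down and sliding it the way the arrow points until the lid springs up; do not force it. Lift the brass paperweight straight out by its upright handle and set it down gently, handle up, on the drawing sheet: along the sheet's untaped edge and close to it, about midway, with the whole bar on the paper. Leave the lid standing open and everything else where it lies.

Things in the scene. Friction and masses are not known exactly. Their poses are not given: they have to be found in the camera images.
- case: Pale grey drafting case fixed to the bench, 155 mm deep (x) by 240 mm wide (y); shell 36 mm high, 52 mm with its lid. Origin on the underside, 80 mm behind the front face; x runs from the front (latch) to the rear (hinge), y along the width, z up. A flat deck (x -80 to -40 mm, top z 36 mm) carries the latch. Behind it the lid covers x -40 to +66 mm. Shell walls 8 mm thick, rear wall 11 mm.
- pocket (a point): Centre of the mouth of the paperweight's pocket, at case x +18, y 0, z 18 mm: the top of the dark insert that fills the case's inside (case x -40 to +64, y -112 to +112 mm; the walls around it rise to z 36 mm). The pocket is 28 mm (x) by 183 mm (y) and 12 mm deep; a second one, 21 by 163 mm, 40 mm nearer the latch, holds a scale rule. Axes as the case.
- rail (a point): Middle of the slotted rail on the deck (case x -65, y 0, z 36 mm), axes as the case. Clamped on it by a thin steel plate is the blue thumb latch: a slider 26 mm (x) by 48 mm (y), whose middle is somewhere within 50 mm either way along y. Nothing measures where: find it by eye or by touch (pushed without pressing its pad it gives 1.5 mm, then blocks). The lid's front wall stands 25 mm behind, 16 mm high.
- arrow (a point): Dark chevron on the deck at case x -65, y +108, z 36 mm. The slider's two end ribs (4 mm thick, z 50 mm) are rigid; between them lies its pad, 40 mm long (y), top at z 45 mm. The pad must be pressed down (6.5 mm travel; spring 2 N to start, 7 N at the bottom; under 4 mm a pin blocks the slide) and, held down, the slider pushed towards the chevron (case +y).
- latch (a joint): Sideways travel of the latch in m: 0 at rest, 0.012 at its hard end stop, growing towards case +y. A return spring pulls it home (2 N at rest, 4 N at the end) once it is let go. A hidden bolt frees the lid at 0.006 to 0.008.
- lid (a joint): Opening angle of the clear lid in rad: 0 shut, 1.9 open at its stop, leaning back past vertical. Hinged along case y at case x +69, z 37 mm; 109 mm from hinge to front edge. Once released, a spring throws it open in 1 to 2 s and keeps it open; if something is in its way it waits, and goes on when that is gone.
- lid_edge (a point): Middle of the front edge of the lid (moves with the lid), 7 mm above the lid's lower rim.
- weight: Brass paperweight of about 0.35 to 0.65 kg: flat bar 25 mm (x) by 180 mm (y) by 12 mm (z), with an upright fin handle on its middle, 12 mm thick (x), 44 mm long (y), 20 mm high (z 12 to 32 mm). Origin: middle of the bar's underside. It starts in its pocket in the case, axes as the case, 1.5 mm play all round, the bar's top flush with the insert: only the handle can be gripped.
- handle (a point): Centre of the paperweight's fin handle, 22 mm above the bar's underside; the fin's top is 10 mm higher.
- board: Fixed plywood drawing board 210 mm (x) by 290 mm (y) by 12 mm, with a white drawing sheet 182 mm (x) by 257 mm (y) centred flat on it, taped in blue at its two corners on the +x side. Origin in the middle of the underside, z up. The sheet's untaped edge is the one on the -x side, which faces the robot.
- free_edge (a point): Middle of the sheet's untaped edge, on the board's top (12 mm above the bench); axes as the board: x points inward over the sheet, y along the edge.
- scale_rule: Wooden scale rule 160 by 18 by 11 mm lying loose in the case's other pocket; bystander.
- set_square: Flat green plastic set square, about 85 by 125 by 4 mm, on the far half of the drawing; bystander.
- ink: Dark ink jar, 48 mm across, 62 mm high, beyond the case and board; bystander.
- tape: Roll of blue tape lying flat, 96 mm across, 24 mm high, beyond the case and board; bystander.
- brush: Flat brush with a wooden handle, 190 mm long, 20 mm high, lying at the near left; bystander.
- eraser: White eraser 60 by 24 by 13 mm between the robot and the work; bystander.
- marker: Grey and blue marker pen 130 mm long, 12 mm thick, between the robot and the work; bystander.

How it is judged (in metres and radians):
On the way, in this order (a step that is already met when the one before it is completed fails the run):
1. the thumb latch is pressed and slid until the lid is released (value of joint latch above 0.0055 m).
2. the lid has sprung open (over 1.5 rad) (value of joint lid above 1.5 rad), for 0.2 s.
3. the paperweight is lifted clear of the case's walls, level within 0.3 rad (z of weight in the frame of case above 0.04 m and angle between weight's own z axis and vertical below 0.3 rad), for 0.1 s.
At the end, for the whole second after the job is handed in: The paperweight lies flat, handle up and at rest on the sheet: its middle 5 to 55 mm inside the untaped edge and within 35 mm of that edge's middle, its length within 0.17 rad of the edge; the lid stands open beyond 1.5 rad; nothing is touched (x of weight in the frame of free_edge between 0.005 and 0.055 m and y of weight in the frame of free_edge between -0.035 and 0.035 m and z of weight in the frame of free_edge between -0.004 and 0.004 m and angle between weight's own z axis and vertical below 0.08 rad and angle between the y axis of weight and the y axis of board, either way round below 0.17 rad and linear speed of weight below 0.02 m/s and value of joint lid above 1.5 rad).
It fails at once if the case, its lid or its latch is pushed with more than 30 N (contact force between any of the fingers, the arm and case above 30 N).
It fails at once if the paperweight tips more than 0.6 rad (angle between weight's own z axis and vertical above 0.6 rad).
It fails at once if the paperweight is dropped: it moves faster than 0.4 m/s (a fall of about 8 mm) while no finger touches it (linear speed of weight above 0.4 m/s and contact force between the fingers and weight below 0.05 N).
It fails at once if a bystander (scale rule, set square, ink, tape, brush, eraser, marker) is shifted by more than 30 mm (distance of any of scale_rule, set_square, ink, tape, brush, eraser, marker from where it was at the start of the episode above 0.03 m).
It also fails if it takes over 56 s, if anything falls off the work surface, if the arm or the gripper's body presses on something with over 40 N, if the wrist force passes 120 N, or if a joint passes its speed limit or range.

## Working session

There is one attempt and no reset: what is moved stays moved. The work goes in short steps, Python scripts to look and compute and a tool call to move; the robot and the scene stay as the last step left them, time stands still between calls to the robot, and variables do not carry over. Pictures are saved under pics/ and viewed, about 8 in all and at most 12, crops included, and the job is handed in when it is done.

Besides the shell and the picture viewer there is one more tool, called after ">>>" in YAML: its name, and indented under it one key for each argument. jog_arm: Moves the arm, as the interface text tells. Its arguments: {"type":"object","properties":{"commands":{"type":"string"},"force":{"type":"number"}},"required":["commands"]}

```bash
mkdir -p pics
cat > h.py <<'E'
import numpy as np, cv2
from station import state, get_image, job_done
from scipy.spatial.transform import Rotation as R
def rays(im,uv):
    h=im["pixels"].shape[0]; f=h/2/np.tan(np.radians(im["fovy"])/2)
    uv=np.atleast_2d(np.float64(uv)); K=np.array([[f,0,im["cx"]],[0,f,im["cy"]],[0,0,1.]])
    n=cv2.undistortPoints(uv.reshape(-1,1,2),K,np.array([im["k1"],0,0,0,0.])).reshape(-1,2)
    return np.c_[n[:,0],-n[:,1],-np.ones(len(n))]@att(im).T
def att(im):
    a=np.array(im["attitude"],float)
    return a if a.shape==(3,3) else R.from_rotvec(a).as_matrix()
def onz(im,uv,z):
    d=rays(im,uv); o=np.array(im["origin"],float)
    return o+d*((z-o[2])/d[:,2])[:,None]
def proj(im,P):
    h=im["pixels"].shape[0]; f=h/2/np.tan(np.radians(im["fovy"])/2)
    c=(np.atleast_2d(P)-np.array(im["origin"]))@att(im); s=np.c_[c[:,0]/-c[:,2],c[:,1]/c[:,2]]
    s=s*(1+im["k1"]*(s**2).sum(1))[:,None]; return s*f+[im["cx"],im["cy"]]
def save(im,n,crop=None,k=1):
    p=im["pixels"][...,::-1]
    if crop: p=p[crop[1]:crop[3],crop[0]:crop[2]]
    cv2.imwrite("pics/"+n,cv2.resize(p,None,fx=k,fy=k,interpolation=cv2.INTER_CUBIC))
E
python3 - <<'E'
from h import *
s=state(); print({k:np.round(v,3) for k,v in s.items()})
for n in("top","side"):
    im=get_image(n); save(im,n+"0.png"); print(n,{k:v for k,v in im.items() if k!="pixels"})
    np.save("pics/"+n+"0.npy",im,allow_pickle=True)
E
```

```text
{'time_s': np.float64(0.0), 'qpos': array([-1.296,  0.468, -0.012,  1.604,  0.006,  1.071, -0.056]), 'joint_vel': array([-0.001,  0.002,  0.   ,  0.001,  0.001, -0.002, -0.001]), 'effort': array([ 0.0000e+00, -5.2059e+01, -1.2000e-02, -2.4375e+01, -5.7000e-02,
        1.7000e-02,  0.0000e+00]), 'eef_pos': array([202.991, 616.825, 186.55 ]), 'ee_rot': array([-4.970e-01, -3.102e+00,  3.000e-03]), 'ft_force': array([ 0.354, -0.54 , -1.12 ]), 'moment': array([-0.082,  0.03 , -0.005]), 'gripper_width': np.float64(1.003)}
top {'fovy': 53.19951425512023, 'cx': 318.368362966107, 'cy': 200.66851866119822, 'k1': -0.000281731221939688, 'origin': array([349.54846554,  30.45137285, 999.28132198]), 'attitude': array([ 0.17338542, -0.15082735, -1.45839155])}
side {'fovy': 48.16861480079557, 'cx': 328.3010119783511, 'cy': 192.78048070959704, 'k1': 0.01359250005333064, 'origin': array([ 145.73900698, -618.40126059,  639.28088395]), 'attitude': array([ 0.89136135, -0.27301307, -0.5084588 ])}
```

View pics/top0.png

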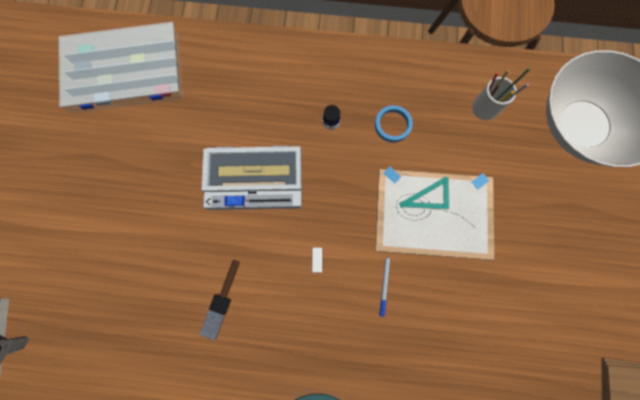

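View pics/side0.png

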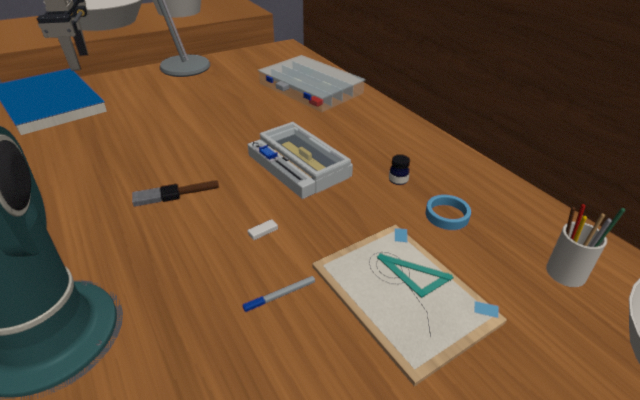

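The top view shows the case at about (252,177), its blue slider at (235,201) and the chevron at (209,201). The board is at (435,213), with tape at (392,174) and (480,182). Next I'll zoom in on both.

Run:
```python
from h import *
im=np.load("pics/top0.npy",allow_pickle=True).item()
save(im,"case_zoom.png",(190,135,315,220),6)
im2=np.load("pics/side0.npy",allow_pickle=True).item()
for m,i,box in(("top",im,(190,135,315,220)),("side",im2,(235,110,365,205))):
    p=i["pixels"]; hsv=cv2.cvtColor(p,cv2.COLOR_RGB2HSV)
    x0,y0,x1,y1=box; sub=hsv[y0:y1,x0:x1]
    b=cv2.inRange(sub,(105,130,80),(130,255,255)); n,l,st,c=cv2.connectedComponentsWithStats(b)
    for k in range(1,n):
        if st[k,4]>8: print(m,"blue",c[k]+[x0,y0],st[k]+[x0,y0,0,0,0])
    nb=cv2.inRange(sub,(0,0,90),(179,60,255)); cs,_=cv2.findContours(nb,cv2.RETR_EXTERNAL,cv2.CHAIN_APPROX_NONE)
    c=max(cs,key=cv2.contourArea); print(m,"case",cv2.boxPoints(cv2.minAreaRect(c))+[x0,y0])
p=im["pixels"]; hsv=cv2.cvtColor(p,cv2.COLOR_RGB2HSV)
x0,y0,x1,y1=360,155,510,270; sub=hsv[y0:y1,x0:x1]
w=cv2.inRange(sub,(0,0,150),(179,40,255)); w=cv2.morphologyEx(w,cv2.MORPH_CLOSE,np.ones((9,9)))
cs,_=cv2.findContours(w,cv2.RETR_EXTERNAL,cv2.CHAIN_APPROX_NONE); c=max(cs,key=cv2.contourArea)
bx=cv2.boxPoints(cv2.minAreaRect(c))+[x0,y0]; print("sheet",bx); q=onz(im,bx,12); print(q)
for a in range(4): print(np.linalg.norm(q[a]-q[(a+1)%4]))
print("centre",q.mean(0))
```

```text
top blue [234.0952381 200.5      ] [225 196  19  10 168]
top case [[200.30243874 147.14496231]
 [300.5745697  145.4737587 ]
 [301.61039734 207.62315369]
 [201.33826447 209.2943573 ]]
side blue [267.421875  152.1015625] [260 146  17  13 128]
side case [[245.51176071 146.74214554]
 [286.59545517 101.46623802]
 [358.51081848 166.72277451]
 [317.42712402 211.99868011]]
sheet [[377.76649857 245.26904297]
 [383.19797134 169.22842407]
 [492.28425598 177.02029419]
 [486.8527832  253.06091309]]
[[ 461.94219401 -101.54405266   12.        ]
 [ 658.0496885  -100.58997626   12.        ]
 [ 666.86275633 -379.2111466    12.        ]
 [ 471.37063492 -369.1969248    12.        ]]
196.10981530263183
278.7605185979407
195.74844615686962
267.8188855637639
centre [ 564.55631844 -237.63552508   12.        ]
```

View pics/case_zoom.png

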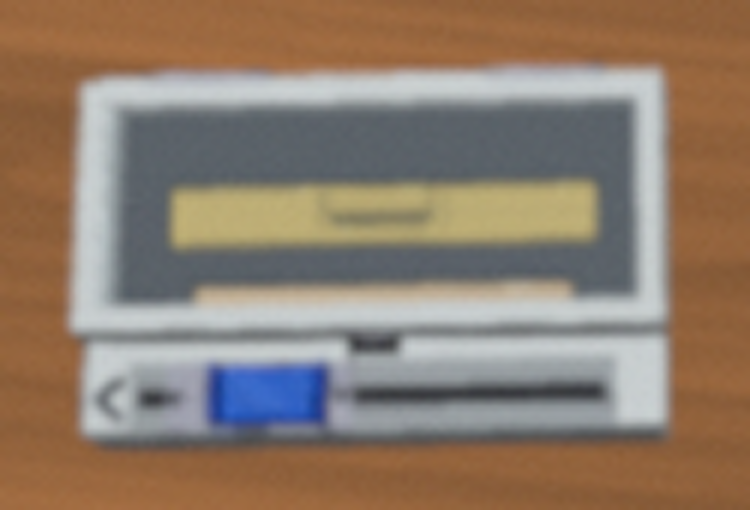

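The case zoom shows the chevron at crop (108,398) and the slider at x 210–327, y 365–425. The brass bar spans roughly (170,187) to (598,240), and the lid's front edge is at y≈330. I'll compute poses from these and tighten the sheet mask.

Run:
```python
from h import *
im=np.load("pics/top0.npy",allow_pickle=True).item(); im2=np.load("pics/side0.npy",allow_pickle=True).item()
f=lambda a:np.array(a,float)/6+[190,135]-.5+.5/6
def show(n,pts,z): 
    q=onz(im,f(pts),z); print(n,np.round(q[:,:2],1).tolist()); return q
show("lid front z52",[(70,331),(668,326)],52); show("lid rear z52",[(83,82),(664,70)],52)
show("deck front z36",[(84,431),(666,431)],36); show("chev z36",[(108,398)],36)
show("slot z36",[(140,399),(605,391)],36)
show("slider z50 ribs L,R",[(215,395),(322,393)],50); show("slider pad z45",[(268,394)],45)
show("plate ends z36",[(190,395),(350,393)],38)
b=show("brass z18",[(170,187),(597,180),(598,240),(173,248)],18); print("brass c",b.mean(0))
p=im["pixels"]; hsv=cv2.cvtColor(p,cv2.COLOR_RGB2HSV)
for i,box,nm in((im,(195,140,310,190),"top"),(im2,(250,115,350,190),"side")):
    x0,y0,x1,y1=box; s=cv2.cvtColor(i["pixels"],cv2.COLOR_RGB2HSV)[y0:y1,x0:x1]
    m=cv2.inRange(s,(18,60,90),(32,255,255)); n,l,st,c=cv2.connectedComponentsWithStats(m); k=1+st[1:,4].argmax()
    pts=np.argwhere(l==k)[:,::-1].astype(np.float32)+[x0,y0]; q=onz(i,pts,18)[:,:2].astype(np.float32)
    print(nm,"brass mask",st[k],cv2.minAreaRect(q), "mean",q.mean(0))
x0,y0,x1,y1=355,150,515,275; s=hsv[y0:y1,x0:x1]
print(s[70,10:45,1],s[70,10:45,2])
for T in(25,40,60,120,150):
    w=cv2.inRange(s,(0,0,140),(179,T,255)); w=cv2.morphologyEx(w,cv2.MORPH_OPEN,np.ones((3,3)));w=cv2.morphologyEx(w,cv2.MORPH_CLOSE,np.ones((15,15)))
    n,l,st,c=cv2.connectedComponentsWithStats(w);k=1+st[1:,4].argmax()
    pts=np.argwhere(l==k)[:,::-1].astype(np.float32)+[x0,y0]; q=onz(im,pts,12)[:,:2].astype(np.float32); print(T,st[k,4],cv2.minAreaRect(q),q.mean(0))
save(im,"board_zoom.png",(365,158,505,268),5)
```

```text
lid front z52 [[546.6, 342.4], [574.5, 100.6]]
lid rear z52 [[652.5, 354.9], [683.2, 115.0]]
deck front z36 [[508.9, 334.9], [534.2, 97.5]]
chev z36 [[523.6, 327.4]]
slot z36 [[524.6, 314.2], [548.2, 124.4]]
slider z50 ribs L,R [[526.9, 280.1], [532.3, 237.1]]
slider pad z45 [[530.5, 260.0]]
plate ends z36 [[528.0, 293.5], [535.8, 228.2]]
brass z18 [[620.7, 321.7], [643.0, 140.7], [616.7, 137.1], [594.1, 316.2]]
brass c [618.62875549 228.93163143  18.        ]
top brass mask [ 23  25  71  11 694] ((618.0435791015625, 230.54849243164062), (26.512611389160156, 178.89065551757812), 7.23956823348999) mean [618.2504  229.99234]
side brass mask [ 32  27  43  29 385] ((620.8881225585938, 242.33126831054688), (37.90729904174805, 158.62408447265625), 7.223545551300049) mean [617.5234  239.62495]
[150 147 152 148 147 151 150 151 149 149 144 122  95  91  86  86  88  81
  52  19  10   8  10  10   7  10   9  10   9   9   8   7   7   8   7] [146 146 146 146 147 145 146 144 147 145 142 138 153 180 192 192 189 191
 197 205 211 211 211 212 211 213 210 210 210 209 212 213 213 213 212]
25 7197 ((522.9993286132812, -239.57516479492188), (250.50372314453125, 254.99392700195312), 1.7206065654754639) [ 553.1236  -237.02982]
40 7355 ((524.4727172851562, -239.4811553955078), (251.27796936035156, 257.5641784667969), 2.2420525550842285) [ 553.21216 -236.89832]
60 7581 ((524.249267578125, -239.36231994628906), (253.34146118164062, 260.1250915527344), 1.6419423818588257) [ 553.23395 -236.71292]
120 9900 ((531.5657958984375, -238.81451416015625), (267.0595703125, 292.94085693359375), 1.8689846992492676) [ 554.2968  -237.12299]
150 10919 ((539.7125244140625, -258.64501953125), (270.7926025390625, 364.7159729003906), 4.144136428833008) [ 552.8792  -238.82904]
```

View pics/board_zoom.png

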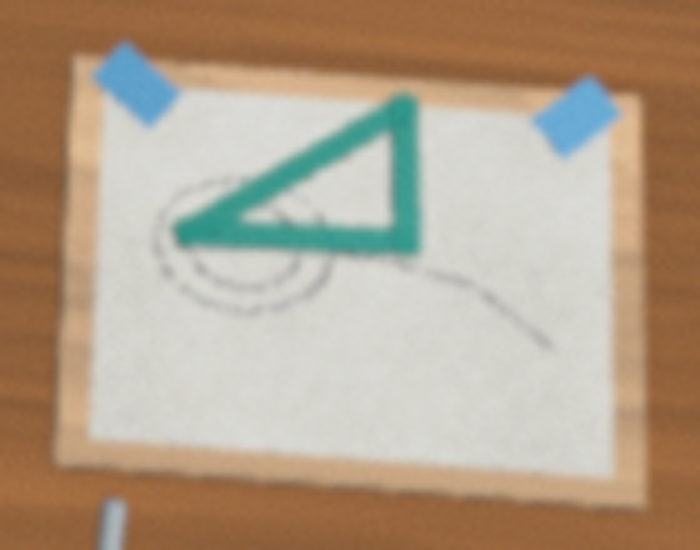

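The board zoom shows the untaped edge's corners at crop (89,438) and (614,476), with the board's near corners at (55,463) and (645,506). Next I'll work out the poses and cross-check the slider with the side view.

```bash
cat >> h.py <<'E'
YAW=np.radians(7.2); O=np.array([600.7,228.,0])
def case(p): return O+R.from_euler("z",YAW).apply(p)
def go(target,yang=None):
    """shift/turn numbers from the present pose to TCP target, tool y at yang degrees"""
    s=state(); M=R.from_rotvec(s["ee_rot"]).as_matrix(); d=M.T@(np.array(target)-s["eef_pos"])
    a=np.degrees(np.arctan2(M[1,1],M[0,1])); t=0 if yang is None else -((yang-a+180)%360-180)
    print("shift",np.round(d/750,4),"turn",round(np.radians(t)/.5,3),"now",np.round(s["eef_pos"],1),"yang",round(a,2),"tilt z",np.round(M[:,2],3),"F",np.round(s["ft_force"],2),"t",round(float(s["time_s"]),2),"w",round(float(s["gripper_width"]),3))
E
python3 - <<'E'
from h import *
im=np.load("pics/top0.npy",allow_pickle=True).item(); im2=np.load("pics/side0.npy",allow_pickle=True).item()
f=lambda a:np.array(a,float)/5+[365,158]-.5+.1
for n,P,z in(("edge",[(89,438),(614,476)],12),("far sheet",[(105,88),(612,112)],12),("board near",[(55,463),(645,506)],12),("board far",[(74,57),(640,95)],12)):
    q=onz(im,f(P),z); d=q[0]-q[1]; print(n,np.round(q[:,:2],1).tolist(),"mid",q.mean(0)[:2],"len",np.linalg.norm(d),"yang",np.degrees(np.arctan2(d[1],d[0])))
print("slider from side (blue centroid, z~46)",onz(im2,[(267.4,152.1)],46))
q=onz(im2,[(267.4,152.1)],46)[0]-O; print("case",R.from_euler("z",-YAW).apply(q))
print("top blue", R.from_euler("z",-YAW).apply(onz(im,[(234.1,200.5)],47)[0]-O))
# side check: overlay of case landmarks
v=im2["pixels"].copy()
P=[case(p) for p in((-80,120,36),(-80,-120,36),(-40,120,52),(-40,-120,52),(66,-120,52),(66,120,52),(-65,108,36),(-65,61.5,50),(-65,17.5,50),(18,22,38),(18,-22,38))]
for u in proj(im2,P): cv2.circle(v,tuple(np.int32(np.round(u*16))),16,(255,0,0),-1,cv2.LINE_AA,4)
save({"pixels":v},"side_chk.png",(235,110,365,205),6)
go(case((-120,39.5,150)),7.2)
E
```

```text
edge [[463.3, -112.9], [472.2, -370.5]] mid [ 467.74058437 -241.70632536] len 257.77623658931185 yang 91.96192701061204
far sheet [[642.8, -107.9], [657.5, -366.0]] mid [ 650.18280461 -236.90905   ] len 258.5039443908853 yang 93.2599401059889
board near [[449.3, -97.2], [459.1, -385.9]] mid [ 454.19320297 -241.51856379] len 288.87282010994625 yang 91.94769864380305
board far [[657.6, -90.8], [668.1, -380.0]] mid [ 662.84602598 -235.42037802] len 289.33585837088674 yang 92.0674322980023
slider from side (blue centroid, z~46) [[526.27256506 256.89867559  46.        ]]
case [-70.21858792  37.99903199  46.        ]
top blue [-66.66527654  40.45498805  47.        ]
shift [-0.4986 -0.3478  0.0495] turn 2.255 now [203.  616.9 186.6] yang 71.79 tilt z [-0.    -0.002 -1.   ] F [ 0.33  0.62 -0.02] t 0.1 w 0.997
```

View pics/side_chk.png

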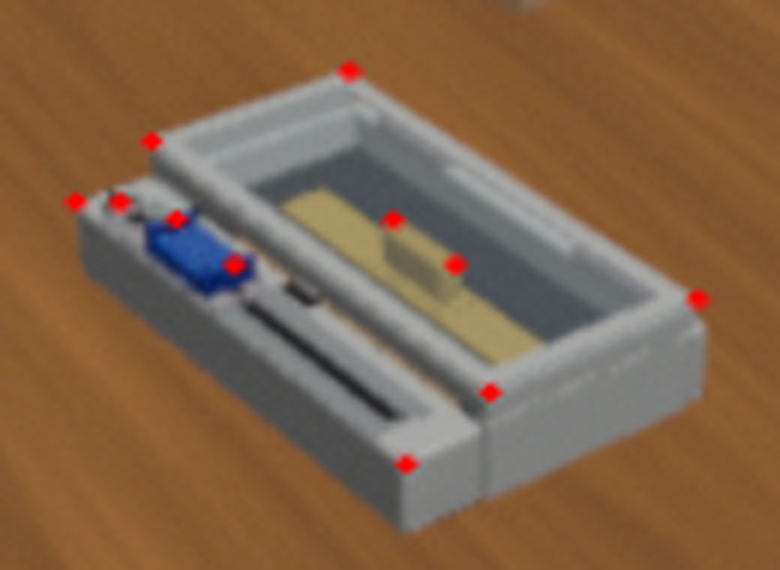

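The projected case landmarks land on their features in the side view, such as the rib tops at (177,218) and (235,265) and the fin top at (393,218) and (456,265). They agree within about 2 mm. I'll press with one open finger (jaw along case x, tool in front of the case), which keeps the gripper body out of the lid's swing.

>>> jog_arm:
  commands: "1 -0.4986 -0.3478 0.03 0.9;1 -0.4986 -0.3478 0.03 0.9;1 -0.4986 -0.3478 0.03 0.9;1 -0.4986 -0.3478 0.03 0.9;1 -0.4986 -0.3478 0.03 0.9;1 -0.4986 -0.3478 0.03 0.9;1 -0.4986 -0.3478 0.03 0.9;1 -0.4986 -0.3478 0.03 0.9;1 -0.4986 -0.3478 0.03 0.9;1 -0.4986 -0.3478 0.03 0.9;1 -0.4986 -0.3478 0.03 0.9;1 -0.4986 -0.3478 0.03 0.9"

```text
time_s: 1.3
eef_pos: [475.9, 254.0, 164.7]
ee_rot: [-1.174, -2.913, -0.0]
ft_force: [-0.2, -0.3, -0.3]
gripper_width: 1.001
```

>>> jog_arm:
  commands: "1 0 0 0 0.9;1 0 0 0 0.9;1 0 0 0 0.9;1 0 0 0 0.9"

```text
time_s: 1.7
eef_pos: [475.5, 255.0, 164.9]
ee_rot: [-1.792, -2.58, 0.0]
ft_force: [-0.0, -0.2, -0.6]
gripper_width: 1.001
```

```bash
python3 -c "
from h import *
go(case((-120,39,60)),7.2)"
```

```text
shift [-4.800e-03  1.000e-04  1.398e-01] turn 0.462 now [475.5 255.  164.9] yang 20.42 tilt z [-0.  0. -1.] F [-0.03 -0.22 -0.55] t 1.7 w 1.001
```

>>> jog_arm:
  commands: "1 -0.0048 0 0.04 0.462;1 -0.0048 0 0.08 0.462;1 -0.0048 0 0.12 0.462;1 -0.0048 0 0.1398 0.462;1 -0.0048 0 0.1398 0.462;1 -0.0048 0 0.1398 0.462"

```text
time_s: 2.3
eef_pos: [478.4, 250.1, 60.8]
ee_rot: [2.08, 2.355, 0.001]
ft_force: [-0.3, -0.3, -0.1]
gripper_width: 0.999
```

```bash
python3 -c "
from h import *
go(case((-120,39,47)),7.2)
for n,b in(('side',(180,80,340,200)),):
    im=get_image(n); save(im,'press.png',b,5)"
```

```text
shift [ 0.0023 -0.0019  0.0184] turn -0.003 now [478.4 250.1  60.8] yang 7.1 tilt z [ 0.001  0.001 -1.   ] F [-0.25 -0.32 -0.09] t 2.3 w 0.999
```

View pics/press.png

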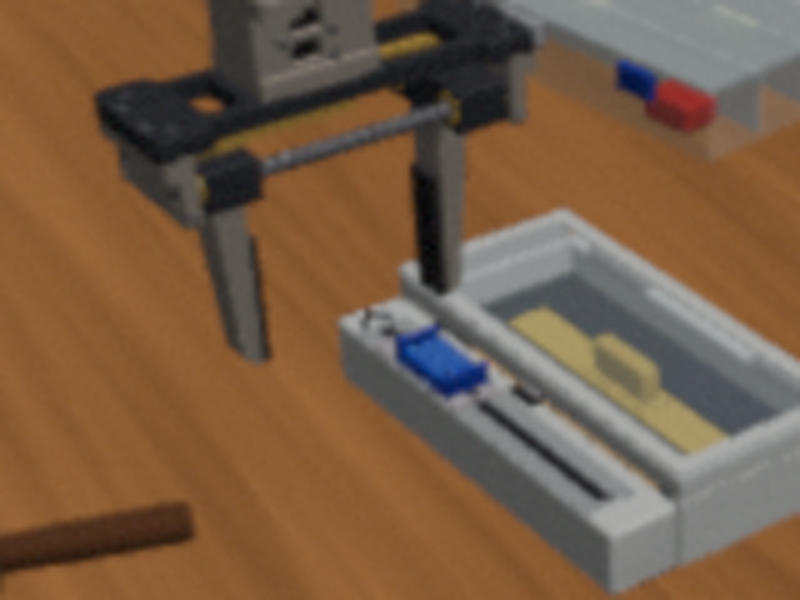

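The side view shows the finger tips tapering. The rear tip is at crop (437,287) and the slider at (440,360). I'll check the tip position in the same view.

```bash
python3 -c "
from h import *
im=get_image('side'); i=R.from_euler('z',-YAW)
for c in((437,287),(420,280),(462,285),(252,358)):
    print(c,i.apply(onz(im,np.array(c)/5+[180,80]-.4,60.8)[0]-O))
s=state();print(i.apply(s['eef_pos']-O))
for c in((398,340),(440,360),(485,375)): print(c,i.apply(onz(im,np.array(c)/5+[180,80]-.4,47)[0]-O))"
```

```text
(437, 287) [-43.84120778  78.78786148  60.8       ]
(420, 280) [-46.86847191  89.97056375  60.8       ]
(462, 285) [-32.65293062  72.80671681  60.8       ]
(252, 358) [-151.5616802    75.55386705   60.8       ]
[-117.88742574   37.27410289   61.58753767]
(398, 340) [-75.74238588  66.88932936  47.        ]
(440, 360) [-69.3790825  38.2726025  47.       ]
(485, 375) [-59.46783307  13.26234309  47.        ]
```

The side-view tip is about 45 mm off what TCP z = 61 predicts, as if the tips were some 27 mm higher. I'll check with the top view before going lower.

```bash
python3 -c "
from h import *
im=get_image('top'); 
c=im['pixels'].copy()
s=state();M=R.from_rotvec(s['ee_rot']).as_matrix()
for z in(0,-27):
  for y in(46,-46):
    u=proj(im,s['eef_pos']+M@[0,y,z])[0]; print(z,y,u)
save(im,'press_top.png',(175,130,315,245),5); print(s['qpos'],s['eef_pos'])"
```

```text
0 46 [234.17353103 201.33949902]
0 -46 [233.08914879 239.59696673]
-27 46 [231.76607817 198.9758249 ]
-27 -46 [230.60036858 238.29058718]
[-0.80630685  0.46248571  0.32843692  1.98871128 -0.2203379   0.72135966
 -0.22140467] [479.04086306 250.13182963  61.57225571]
```

View pics/press_top.png

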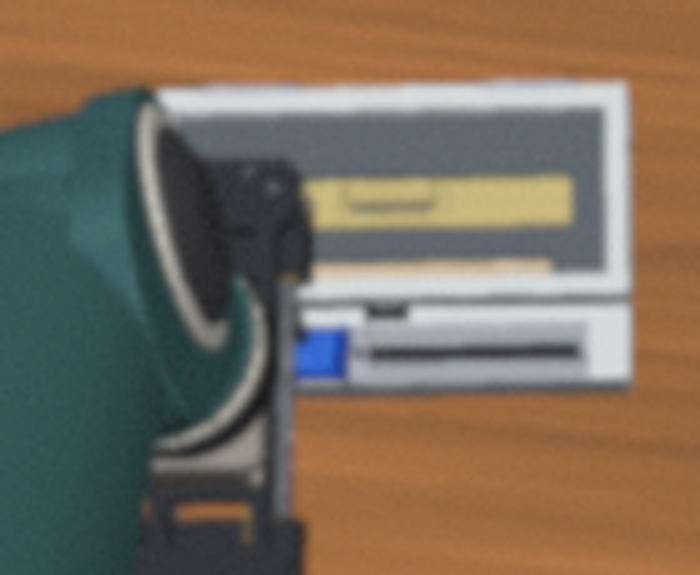

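The top view shows the arm covering the tips: the body ends around crop x≈300 and the slider's right half is visible at (322,353). That doesn't settle it. I'll overlay the expected tip positions in the side views instead.

Run:
```python
from h import *
a=np.load("pics/side0.npy",allow_pickle=True).item()
b=get_image("side"); s=state()
out=[]
for im,p,rv,c in((a,[203,616.9,186.6],[-.497,-3.102,.003],(20,0,180,120)),(b,s["eef_pos"],s["ee_rot"],(180,80,340,200))):
    v=im["pixels"].copy(); M=R.from_rotvec(rv).as_matrix(); v=cv2.resize(v[c[1]:c[3],c[0]:c[2]],None,fx=4,fy=4,interpolation=cv2.INTER_CUBIC)
    for z,col in((0,(255,0,0)),(-25,(255,255,0)),(-88,(0,255,0))):
        for y in(46,-46):
            u=(proj(im,p+M@[0,y,z])[0]-c[:2]+.5)*4-.5; print(u); cv2.circle(v,tuple(np.int32(u)),4,col,-1)
    out.append(v)
cv2.imwrite("pics/tips.png",cv2.resize(np.vstack(out),None,fx=.62,fy=.62)[...,::-1])
```

```text
[268.51996819 264.57959907]
[241.59889137 320.96227671]
[256.24202129 226.47839975]
[228.14030807 281.15877516]
[223.72442125 125.7258719 ]
[192.38114437 175.5754026 ]
[347.87600496 269.91223082]
[214.96121596 319.81280253]
[345.12896505 234.49031679]
[210.13817368 283.51876945]
[337.83761261 140.62624304]
[197.30908522 187.12801612]
```

View pics/tips.png

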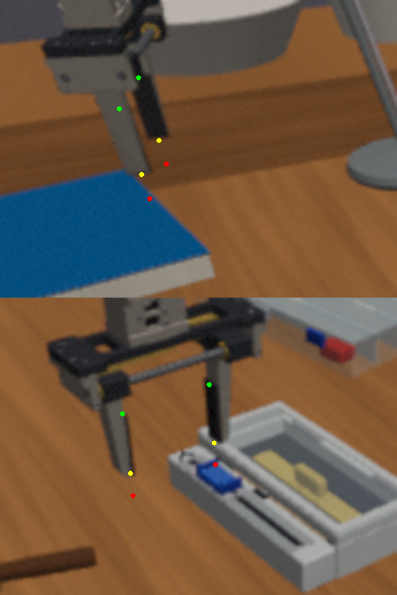

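In both arm poses the visible finger ends sit about 25 mm above the reported TCP (yellow dots at −25 mm match the tips, red dots at 0 don't). The jaw-direction position agrees. Touch will decide this, so I'll go down in small steps and watch the force.

>>> jog_arm:
  commands: "1 0.0023 0.001 0.005 0;1 0.0023 0.001 0.01 0;1 0.0023 0.001 0.014 0;1 0.0023 0.001 0.018 0;1 0.0023 0.001 0.018 0"

```text
time_s: 3.0
eef_pos: [478.3, 251.0, 46.1]
ee_rot: [-2.082, -2.352, 0.002]
ft_force: [-0.6, -0.4, -0.7]
gripper_width: 1.001
```

>>> jog_arm:
  commands: "1 0 0 0.0013 0;1 0 0 0.0026 0;1 0 0 0.004 0;1 0 0 0.004 0"

```text
time_s: 3.4
eef_pos: [478.6, 251.2, 43.6]
ee_rot: [-2.082, -2.353, 0.0]
ft_force: [0.1, -0.1, -0.2]
gripper_width: 0.998
```

>>> jog_arm:
  commands: "1 0 0 0.002 0;1 0 0 0.004 0;1 0 0 0.005 0;1 0 0 0.005 0"

```text
time_s: 3.8
eef_pos: [478.5, 251.1, 39.7]
ee_rot: [-2.082, -2.353, 0.0]
ft_force: [0.3, 0.3, -0.5]
gripper_width: 0.998
```

>>> jog_arm:
  commands: "1 0 0 0.002 0;1 0 0 0.004 0;1 0 0 0.005 0;1 0 0 0.005 0"

```text
time_s: 4.2
eef_pos: [478.5, 251.1, 36.0]
ee_rot: [-2.082, -2.353, 0.0]
ft_force: [-0.1, 0.0, 0.1]
gripper_width: 1.001
```

Run:
```python
from h import *
go(case((-117,39,45)),7.2)
b=get_image("side"); s=state(); c=(220,105,320,180); save(b,"t2.png",c,8)
```

```text
shift [ 0.001   0.0018 -0.012 ] turn -0.007 now [478.5 251.1  36. ] yang 6.99 tilt z [-0. -0. -1.] F [-0.05  0.04  0.09] t 4.2 w 1.001
```

View pics/t2.png

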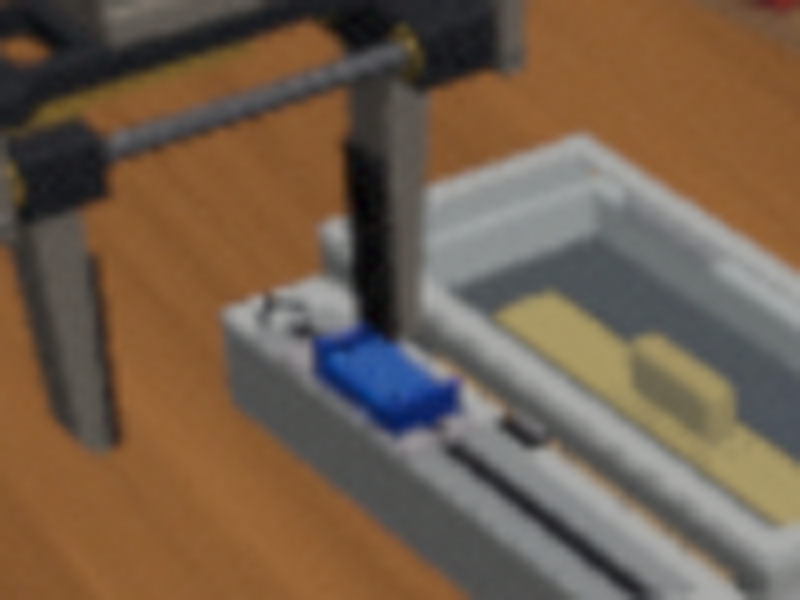

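The tip at crop (390,338) hovers over the pad centre (385,380), so it is about 16 mm above it. That fits the ~25 mm offset. Going on down.

Run:
```python
from h import *
im=get_image("side")
for z in(57,61,65): print(z,R.from_euler("z",-YAW).apply(onz(im,[(268.3,146.8)],z)[0]-O))
```

```text
57 [-64.05175887  42.15587203  57.        ]
61 [-67.44121541  36.4894571   61.        ]
65 [-70.83067195  30.82304217  65.        ]
```

>>> jog_arm:
  commands: "1 0.001 0.0015 0.004 0;1 0.001 0.0015 0.008 0;1 0.001 0.0015 0.011 0;1 0.001 0.0015 0.011 0"

```text
time_s: 4.7
eef_pos: [479.3, 251.9, 27.4]
ee_rot: [-2.082, -2.352, 0.001]
ft_force: [0.0, 0.2, -0.2]
gripper_width: 1.002
```

>>> jog_arm:
  commands: "1 0 0 0.0013 0;1 0 0 0.0026 0;1 0 0 0.004 0;1 0 0 0.004 0"

```text
time_s: 5.1
eef_pos: [479.6, 252.1, 24.8]
ee_rot: [-2.082, -2.353, 0.0]
ft_force: [-0.2, -0.4, -0.8]
gripper_width: 1.003
```

>>> jog_arm:
  commands: "1 0 0 0.0013 0;1 0 0 0.0026 0;1 0 0 0.0026 0"

```text
time_s: 5.4
eef_pos: [479.5, 252.1, 22.8]
ee_rot: [-2.082, -2.353, 0.0]
ft_force: [0.3, -0.7, -0.3]
gripper_width: 1.003
```

>>> jog_arm:
  commands: "1 0 0 0.0013 0;1 0 0 0.0026 0;1 0 0 0.0026 0"

```text
time_s: 5.7
eef_pos: [479.5, 252.0, 20.8]
ee_rot: [-2.082, -2.353, 0.0]
ft_force: [0.9, -0.8, -0.0]
gripper_width: 1.0
```

>>> jog_arm:
  commands: "1 0 0 0.0013 0;1 0 0 0.0026 0;1 0 0 0.0026 0"

```text
time_s: 6.0
eef_pos: [479.5, 252.0, 18.9]
ee_rot: [-2.082, -2.353, 0.0]
ft_force: [-0.5, -0.1, -0.2]
gripper_width: 1.0
```

>>> jog_arm:
  commands: "1 0 0 0.0013 0;1 0 0 0.0026 0;1 0 0 0.0026 0"

```text
time_s: 6.3
eef_pos: [479.7, 252.1, 17.2]
ee_rot: [-2.082, -2.353, -0.0]
ft_force: [-0.7, -0.7, 2.3]
gripper_width: 0.999
```

Run:
```python
from h import *
go(case((-117,39,15)),7.2)
save(get_image("side"),"t3.png",(220,105,320,180),8)
```

```text
shift [-0.0002  0.      0.0029] turn -0.007 now [479.7 252.1  17.2] yang 6.99 tilt z [ 0.  0. -1.] F [-0.71 -0.67  2.34] t 6.3 w 0.999
```

View pics/t3.png

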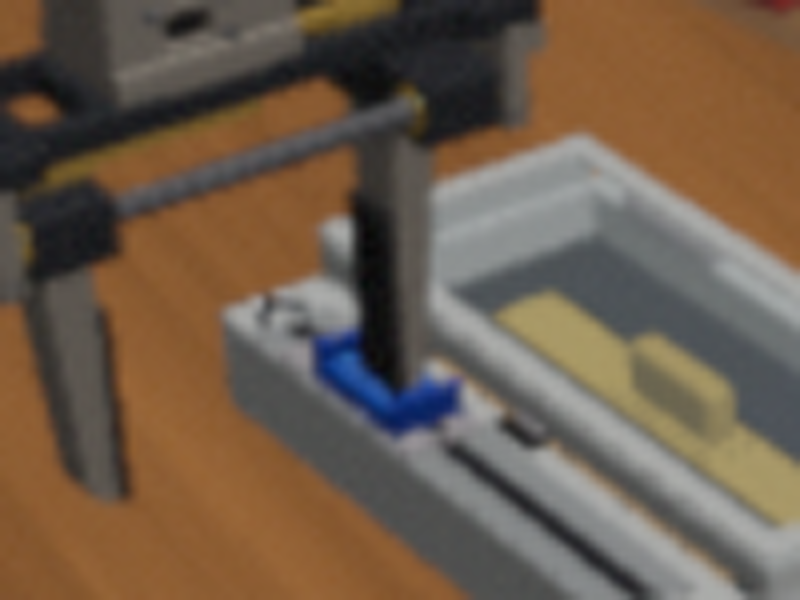

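The tip is on the pad at crop (397,388), between the ribs, with 2.3 N at reported z 17.2. So the real tips are about 27.5 mm higher than reported. Now the press.

>>> jog_arm:
  commands: "1 0 0 0.0013 0;1 0 0 0.0026 0;1 0 0 0.004 0;1 0 0 0.0053 0;1 0 0 0.0053 0"

```text
time_s: 6.85
eef_pos: [479.6, 252.2, 13.2]
ee_rot: [-2.082, -2.353, -0.0]
ft_force: [-2.2, -0.8, 5.0]
gripper_width: 0.999
```

>>> jog_arm:
  commands: "1 0 0 0.0013 0;1 0 0 0.002 0;1 0 0 0.002 0"

```text
time_s: 7.15
eef_pos: [479.6, 252.2, 11.8]
ee_rot: [-2.082, -2.353, -0.0]
ft_force: [-2.7, -1.8, 5.9]
gripper_width: 1.004
```

>>> jog_arm:
  commands: "1 0.0025 0 0.0006 0;1 0.005 0 0.0006 0;1 0.0075 0 0.0006 0;1 0.0075 0 0.0006 0"

```text
time_s: 7.55
eef_pos: [479.0, 256.8, 11.5]
ee_rot: [2.083, 2.351, -0.001]
ft_force: [-3.9, -3.0, 8.4]
gripper_width: 1.0
```

>>> jog_arm:
  commands: "1 0.0025 0 0 0;1 0.005 0 0 0;1 0.005 0 0 0"

```text
time_s: 7.85
eef_pos: [478.6, 260.5, 11.5]
ee_rot: [2.083, 2.351, -0.001]
ft_force: [-3.3, -3.2, 9.4]
gripper_width: 1.004
```

>>> jog_arm:
  commands: "1 0.0025 0 0 0;1 0.005 0 0 0;1 0.005 0 0 0"

```text
time_s: 8.15
eef_pos: [478.1, 264.0, 11.5]
ee_rot: [2.083, 2.351, -0.002]
ft_force: [-3.5, -3.4, 9.2]
gripper_width: 0.998
```

Run:
```python
from h import *
go(case((-117,39,15)),7.2); im=get_image("side")
a=np.load("pics/side0.npy",allow_pickle=True).item()["pixels"].astype(int)
d=np.abs(im["pixels"].astype(int)-a).sum(2)[100:205,300:360]; print("changed px right part of case",(d>60).sum())
save(im,"t4.png",(190,50,350,170),5)
```

```text
shift [-0.0161  0.0002 -0.0046] turn -0.01 now [478.1 264.   11.5] yang 6.92 tilt z [-0.    -0.001 -1.   ] F [-3.48 -3.44  9.22] t 8.15 w 0.998
changed px right part of case 1149
```

>>> jog_arm:
  commands: "1 0 0 0 0;1 0 0 0 0;1 0 0 0 0;1 0 0 0 0;1 0 0 0 0;1 0 0 0 0;1 0 0 0 0;1 0 0 0 0"

```text
time_s: 9.0
eef_pos: [478.1, 264.0, 11.5]
ee_rot: [2.083, 2.351, -0.002]
ft_force: [-3.9, -3.6, 8.5]
gripper_width: 1.003
```

Run:
```python
from h import *
im=get_image("side"); save(im,"t5.png",(190,50,370,205),4)
```

```text
(no output)
```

View pics/t5.png

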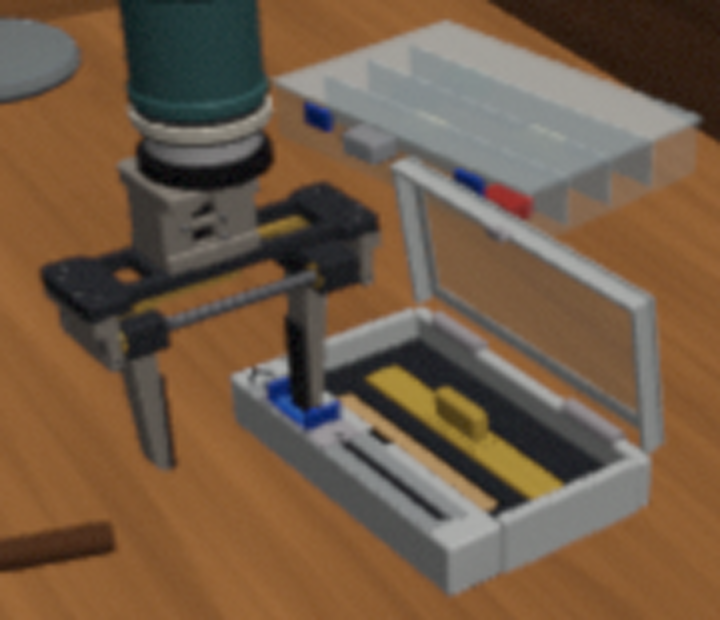

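The lid stands open, with its edge around crop (400,165)–(650,300), and the brass bar and rule are visible. I'll lift off, turn the jaws along case y, and refine the weight's position without the lid in the way.

>>> jog_arm:
  commands: "1 0 0 -0.01 0;1 0 0 -0.03 0;1 0 0 -0.08 0;1 0 0 -0.13 0;1 0 0 -0.16 0.3;1 0 0 -0.16 0.6;1 0 0 -0.16 0.9;1 0 0 -0.16 0.98;1 0 0 -0.16 0.98;1 0 0 -0.16 0.98"

```text
time_s: 10.05
eef_pos: [478.0, 265.4, 131.6]
ee_rot: [-2.589, -1.779, -0.001]
ft_force: [0.6, 0.6, -0.3]
gripper_width: 1.0
```

>>> jog_arm:
  commands: "1 0 0 0 0.3;1 0 0 0 0.6;1 0 0 0 0.9;1 0 0 0 0.98;1 0 0 0 0.98;1 0 0 0 0.98"

```text
time_s: 10.65
eef_pos: [478.0, 265.2, 131.2]
ee_rot: [-2.943, -1.099, -0.0]
ft_force: [0.6, 0.1, -0.4]
gripper_width: 1.0
```

Run:
```python
from h import *
for nm,b in(("side",(250,110,350,190)),("top",(195,140,310,200))):
    im=get_image(nm); x0,y0,x1,y1=b; s=cv2.cvtColor(im["pixels"],cv2.COLOR_RGB2HSV)[y0:y1,x0:x1]
    m=cv2.inRange(s,(20,120,60),(32,255,255)); n,l,st,c=cv2.connectedComponentsWithStats(m)
    if n<2: print(nm,"none"); continue
    k=1+st[1:,4].argmax(); pts=np.argwhere(l==k)[:,::-1]+[x0,y0]; q=R.from_euler("z",-YAW).apply(onz(im,pts,18)-O)
    print(nm,st[k],"case x",np.percentile(q[:,0],[1,10,50,90,99]),"y",np.percentile(q[:,1],[0.5,50,99.5]))
    np.save("pics/"+nm+"1.npy",im,allow_pickle=True)
go(case((18,0,130)),-82.8)
```

```text
side [ 31  31  50  34 486] case x [ 1.15993651  4.15096332 17.22875137 30.53349674 40.25966124] y [-87.37507731   2.89522188  90.22085707]
top [ 46  25  49  11 513] case x [ 3.7569009   6.55427228 18.3033294  29.55208897 32.07513193] y [-91.630138   -32.81592049  29.84542419]
shift [0.1112 0.1578 0.0016] turn 1.176 now [478.1 265.1 131.2] yang -49.1 tilt z [-0.  0. -1.] F [ 0.13  0.47 -0.45] t 10.75 w 0.998
```

>>> jog_arm:
  commands: "1 0.1112 0.1578 0 0.3;1 0.1112 0.1578 0 0.6;1 0.1112 0.1578 0 0.9;1 0.1112 0.1578 0 0.98;1 0.1112 0.1578 0 0.98;1 0.1112 0.1578 0 0.98"

```text
time_s: 11.35
eef_pos: [617.8, 230.4, 130.8]
ee_rot: [-3.121, -0.352, 0.002]
ft_force: [-1.1, 0.6, 0.0]
gripper_width: 1.003
```

>>> jog_arm:
  commands: "1 0 0 0 0.196;1 0 0 0 0.196;1 0 0 0 0.196"

```text
time_s: 11.65
eef_pos: [617.8, 231.0, 131.4]
ee_rot: [-3.134, -0.202, 0.0]
ft_force: [-0.7, -0.5, -0.1]
gripper_width: 0.998
```

```bash
python3 -c "
from h import *
go(case((18,0.5,20.5-27.5)),-82.8)"
```

```text
shift [0.0008 0.0006 0.1846] turn 0.006 now [617.8 231.  131.4] yang -82.63 tilt z [-0.     0.001 -1.   ] F [-0.7  -0.45 -0.11] t 11.65 w 0.998
```

>>> jog_arm:
  commands: "1 0.0008 0 0.04 0;1 0.0008 0 0.08 0;1 0.0008 0 0.12 0;1 0.0008 0 0.15 0;1 0.0008 0 0.17 0;1 0.0008 0 0.17 0"

```text
time_s: 12.25
eef_pos: [617.5, 230.0, 1.8]
ee_rot: [3.134, 0.198, -0.005]
ft_force: [0.2, -0.9, 1.0]
gripper_width: 1.003
```

>>> jog_arm:
  commands: "1 0 0 0.003 0;1 0 0 0.006 0;1 0 0 0.009 0;1 0 0 0.012 0;1 0 0 0.012 0"

```text
time_s: 12.75
eef_pos: [619.1, 230.3, -5.3]
ee_rot: [-3.135, -0.196, -0.0]
ft_force: [-0.3, -0.4, 0.2]
gripper_width: 1.003
```

Run:
```python
from h import *
go(case((18,0.5,-7)),-82.8)
im=get_image("side"); save(im,"t6.png",(250,70,370,180),6)
```

```text
shift [-0.0007 -0.0007  0.0023] turn -0.002 now [619.1 230.3  -5.3] yang -82.85 tilt z [ 0.  0. -1.] F [-0.33 -0.44  0.19] t 12.75 w 1.003
```

View pics/t6.png

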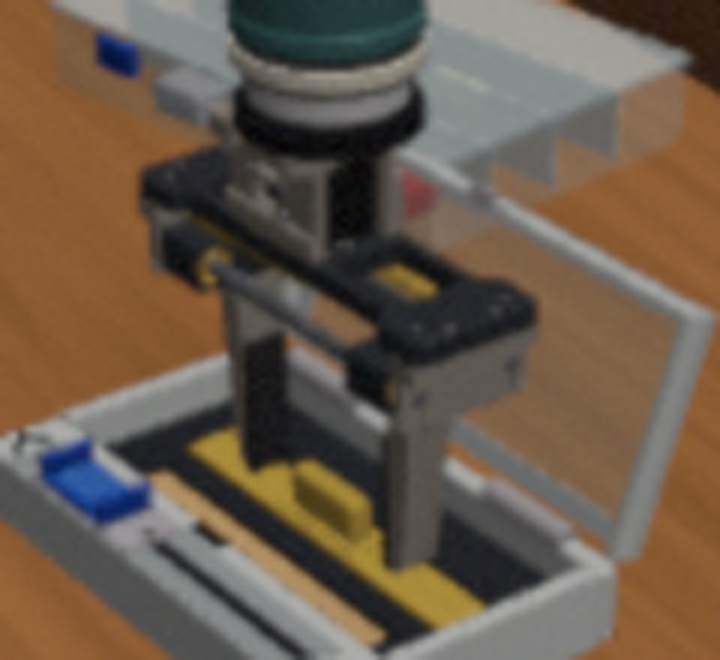

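The fingers straddle the fin along the bar, with tips at crop (258,465) and (412,568) just above the bar, and the lid is clear of the body. Closing.

>>> jog_arm:
  commands: "0.3 0 0 0 0;0.3 0 0 0 0;0.3 0 0 0 0;0.3 0 0 0 0;0.3 0 0 0 0;0.3 0 0 0 0;0.3 0 0 0 0;0.3 0 0 0 0;0.3 0 0 0 0;0.3 0 0 0 0"
  force: 40

```text
time_s: 13.8
eef_pos: [619.2, 230.0, -5.3]
ee_rot: [3.135, 0.196, 0.0]
ft_force: [-0.2, -0.7, 0.0]
gripper_width: 0.472
```

>>> jog_arm:
  commands: "0.3 0 0 -0.002 0;0.3 0 0 -0.005 0;0.3 0 0 -0.008 0;0.3 0 0 -0.008 0;0.3 0 0 -0.008 0"

```text
time_s: 14.3
eef_pos: [619.0, 230.3, 0.6]
ee_rot: [-3.135, -0.196, 0.0]
ft_force: [-1.2, 0.5, -4.4]
gripper_width: 0.474
```

Gripped (opening 43.5 mm, the fin's length) and carrying about 4.5 N. Lifting straight up.

>>> jog_arm:
  commands: "0.3 0 0 -0.02 0;0.3 0 0 -0.045 0;0.3 0 0 -0.075 0;0.3 0 0 -0.105 0;0.3 0 0 -0.135 0;0.3 0 0 -0.16 0;0.3 0 0 -0.18 0;0.3 0 0 -0.18 0;0.3 0 0 -0.18 0"

```text
time_s: 15.2
eef_pos: [618.9, 230.3, 136.0]
ee_rot: [-3.135, -0.196, -0.0]
ft_force: [-0.4, -0.5, -5.1]
gripper_width: 0.476
```

```bash
python3 -c "
from h import *
go((497.7,-240.7,90),-88)"
```

```text
shift [-0.2386  0.603   0.061 ] turn 0.18 now [618.9 230.3 136. ] yang -82.85 tilt z [ 0.     0.001 -1.   ] F [-0.36 -0.48 -5.06] t 15.2 w 0.476
```

>>> jog_arm:
  commands: "0.3 -0.0072 0.018 0 0;0.3 -0.024 0.06 0 0.02;0.3 -0.048 0.12 0 0.04;0.3 -0.072 0.181 0 0.06;0.3 -0.095 0.241 0 0.08;0.3 -0.119 0.301 0 0.1;0.3 -0.143 0.362 0 0.12;0.3 -0.167 0.422 0 0.14;0.3 -0.191 0.482 0 0.16;0.3 -0.215 0.543 0 0.18;0.3 -0.2315 0.585 0 0.18;0.3 -0.2386 0.603 0 0.18"

```text
time_s: 16.4
eef_pos: [494.3, -245.8, 135.3]
ee_rot: [3.14, 0.043, -0.003]
ft_force: [-0.6, -0.2, -4.8]
gripper_width: 0.472
```

>>> jog_arm:
  commands: "0.3 0 0 0 0;0.3 0 0 0 0;0.3 0 0 0 0"

```text
time_s: 16.7
eef_pos: [498.2, -238.7, 135.1]
ee_rot: [-3.14, -0.059, 0.001]
ft_force: [-0.1, 0.7, -5.8]
gripper_width: 0.473
```

Run:
```python
from h import *
go((497.7,-240.7,20),-88)
im=get_image("side"); s=cv2.cvtColor(im["pixels"],cv2.COLOR_RGB2HSV); m=cv2.inRange(s,(20,120,60),(32,255,255)); m[:, :200]=0
n,l,st,c=cv2.connectedComponentsWithStats(m)
for k in range(1,n):
    if st[k,4]>60: print(st[k],c[k])
```

```text
shift [-0.0007  0.0029  0.1535] turn 0.005 now [ 498.2 -238.7  135.1] yang -87.85 tilt z [-0.001  0.001 -1.   ] F [-0.12  0.7  -5.77] t 16.7 w 0.473
[410 181  20  15 115] [419.84347826 187.53043478]
[ 345  210   86   77 1574] [387.75285896 247.7407878 ]
[574 215  13  27 110] [580.1 227.8]
```

>>> jog_arm:
  commands: "0.3 0 0.0029 0.02 0;0.3 0 0.0029 0.05 0;0.3 0 0.0029 0.08 0;0.3 0 0.0029 0.11 0;0.3 0 0.0029 0.135 0;0.3 0 0.0029 0.155 0;0.3 0 0.0029 0.165 0;0.3 0 0.0029 0.165 0;0.3 0 0.0029 0.165 0"

```text
time_s: 17.65
eef_pos: [498.4, -243.3, 12.3]
ee_rot: [3.141, 0.055, 0.001]
ft_force: [-0.9, 0.4, -4.5]
gripper_width: 0.471
```

Run:
```python
from h import *
go((497.7,-240.7,2),-88)
for n in("side",):
    im=get_image(n); save(im,"t7.png",(300,190,460,300),5)
```

```text
shift [-0.0008 -0.0035  0.0137] turn -0.0 now [ 498.4 -243.3   12.3] yang -88.01 tilt z [ 0.001 -0.    -1.   ] F [-0.93  0.43 -4.52] t 17.65 w 0.471
```

The picture limit is reached, so I'll go by force and masks from here.

>>> jog_arm:
  commands: "0.3 -0.0008 -0.002 0.003 0;0.3 -0.0008 -0.0035 0.006 0;0.3 -0.0008 -0.0035 0.009 0;0.3 -0.0008 -0.0035 0.0115 0;0.3 -0.0008 -0.0035 0.0115 0;0.3 -0.0008 -0.0035 0.0115 0"

```text
time_s: 18.3
eef_pos: [497.2, -240.5, 3.3]
ee_rot: [3.141, 0.054, -0.0]
ft_force: [-0.5, -0.2, -4.9]
gripper_width: 0.474
```

>>> jog_arm:
  commands: "0.3 0 0 0.0013 0;0.3 0 0 0.002 0;0.3 0 0 0.002 0"

```text
time_s: 18.6
eef_pos: [497.2, -240.4, 1.7]
ee_rot: [-3.141, -0.055, 0.0]
ft_force: [-1.2, 0.7, -4.7]
gripper_width: 0.472
```

>>> jog_arm:
  commands: "0.3 0 0 0.0007 0;0.3 0 0 0.0013 0;0.3 0 0 0.0013 0"

```text
time_s: 18.9
eef_pos: [497.2, -240.4, 0.8]
ee_rot: [-3.141, -0.055, 0.0]
ft_force: [0.7, -0.3, -4.6]
gripper_width: 0.476
```

>>> jog_arm:
  commands: "0.3 0 0 0.0007 0;0.3 0 0 0.0013 0;0.3 0 0 0.0013 0"

```text
time_s: 19.2
eef_pos: [497.3, -240.4, 0.6]
ee_rot: [-3.14, -0.055, -0.001]
ft_force: [-3.6, 1.9, 5.3]
gripper_width: 0.476
```

>>> jog_arm:
  commands: "0.3 0 0 0.0007 0;0.3 0 0 0.0013 0;0.3 0 0 0.0013 0"

```text
time_s: 19.5
eef_pos: [497.3, -240.3, 0.6]
ee_rot: [-3.14, -0.054, -0.001]
ft_force: [-5.5, 4.1, 14.7]
gripper_width: 0.473
```

The bar touches down at the predicted height (0.6). I'll ease off, release and retreat straight up.

>>> jog_arm:
  commands: "0.3 0 0 -0.0015 0;0.3 0 0 -0.0017 0;0.6 0 0 -0.0017 0;0.8 0 0 -0.0017 0;0.9 0 0 -0.0017 0;0.9 0 0 -0.0017 0;0.9 0 0 -0.0017 0;0.9 0 0 -0.0017 0;0.9 0 0 -0.0017 0;0.9 0 0 -0.0017 0"

```text
time_s: 20.5
eef_pos: [497.2, -240.4, 0.1]
ee_rot: [-3.141, -0.055, -0.0]
ft_force: [0.5, 0.6, -0.6]
gripper_width: 0.896
```

>>> jog_arm:
  commands: "0.9 0 0 -0.01 0;0.9 0 0 -0.03 0;0.9 0 0 -0.06 0;0.9 0 0 -0.1 0;0.9 0 0 -0.15 0;0.9 0 0 -0.2 0;0.9 0 0 -0.24 0;0.9 0 0 -0.24 0;0.9 0 0 -0.24 0"

```text
time_s: 21.4
eef_pos: [497.5, -240.2, 181.2]
ee_rot: [-3.141, -0.055, -0.003]
ft_force: [0.4, 0.2, -0.8]
gripper_width: 0.9
```

Run:
```python
from h import *
go((497.7,-240.7,180),-88)
E=np.array([467.74,-241.7,12]); ir=R.from_euler("z",-np.radians(2))
for n,b in(("side",(300,190,460,400)),("top",(360,150,510,270))):
    im=get_image(n); x0,y0,x1,y1=b; s=cv2.cvtColor(im["pixels"],cv2.COLOR_RGB2HSV)[y0:y1,x0:x1]; m=cv2.inRange(s,(20,110,60),(32,255,255))
    k_n,l,st,c=cv2.connectedComponentsWithStats(m)
    for k in range(1,k_n):
        if st[k,4]<60: continue
        q=ir.apply(onz(im,np.argwhere(l==k)[:,::-1]+[x0,y0],24)-E)[:,:2]
        print(n,st[k],"edge-frame rect",cv2.minAreaRect(q.astype(np.float32)),"x pct",np.percentile(q[:,0],[5,50,95]),"y",np.percentile(q[:,1],[1,99]))
    np.save("pics/"+n+"f.npy",im,allow_pickle=True)
# lid check: front edge at opening angle 1.9 vs side view grey
im=np.load("pics/sidef.npy",allow_pickle=True).item(); hsv=cv2.cvtColor(im["pixels"],cv2.COLOR_RGB2HSV)
for th in(0,1.5,1.9):
    P=[case((69-109*np.cos(th)-7*np.sin(th),y,37+109*np.sin(th)-7*np.cos(th)+0)) for y in(-100,-50,50,100)]
    P=[case((69-109*np.cos(th)+7*np.sin(th),y,37+109*np.sin(th)+7*np.cos(th))) for y in(-100,-50,50,100)]
    print(th,[hsv[int(v),int(u)].tolist() for u,v in proj(im,P)])
```

```text
shift [0.0002 0.0007 0.0016] turn -0.0 now [ 497.5 -240.2  181.2] yang -88.0 tilt z [ 0.002  0.    -1.   ] F [ 0.41  0.16 -0.85] t 21.4 w 0.9
side [  43   77   75   77 1387] edge-frame rect ((26.610424041748047, -1.8868179321289062), (181.042236328125, 31.635324478149414), 89.92517852783203) x pct [12.24489569 24.84337487 37.75450239] y [-90.79459496  85.71315814]
top [ 40  81  73  14 641] edge-frame rect ((30.44534683227539, 0.9373550415039062), (175.9132843017578, 26.77134132385254), 89.53996276855469) x pct [18.72102584 28.73466629 38.58768668] y [-82.19062464  87.65508108]
0 [[17, 113, 149], [17, 115, 151], [126, 34, 37], [17, 11, 165]]
1.5 [[114, 26, 49], [15, 118, 132], [110, 80, 93], [13, 94, 114]]
1.9 [[120, 28, 46], [20, 9, 164], [80, 5, 158], [83, 6, 158]]
```

The weight lies about 28 mm inside the edge, central and parallel, in both views. The grey lid edge shows where a 1.9 rad opening puts it. Handing in.

```bash
python3 -c "
from h import *
print(job_done()); print(state()['time_s'])"
```

```text
the job is handed in; nothing more can be done
None
the job is handed in; nothing more can be done
```

I opened the case, lifted the paperweight out and set it on the sheet by its untaped edge. The job was handed in at about 21.5 s of the 56 s allowed; it reports no verdict.

- **Latch:** I pressed the pad with one open finger and slid it towards the chevron, with at most about 10 N of wrist force along any axis. A picture then showed the lid standing open.
- **Paperweight:** I gripped the fin end to end so the gripper stayed clear of the lid. The load was about 4.5–5 N. It came straight up and was set down by feel, with up to about 15 N on the sheet, before I released it.
- **Final position:** The colour masks in the two views put the weight's middle 27–30 mm inside the edge. It is within 2 mm of the edge's middle and parallel to it to better than 0.01 rad.
- **Lid:** At the end, grey showed at 3 of the 4 places where a lid edge opened to 1.9 rad should appear. The fourth was dark; I did not look into why.

**Disagreements and gaps:**
- **Tool height:** The real fingertips were about 27.5 mm higher than the reported TCP. I saw this in the side view and confirmed it by touching the pad, and all heights after that allowed for it.
- **Last look:** The 12-picture limit was used up, so I checked the placing only by force and colour masks. I did not measure the other objects at the end.

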